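# Put the spindle cutter tooling away on its storage posts

## Robot

A 7-joint arm with a two-finger parallel gripper is mounted at the origin on the work surface. World frame = base frame: x ahead of the robot, y to its left, z up, the work surface at z = 0. Lengths are in m, angles in rad, forces in N, time in s.
With the tool pointing down it reaches from about 0.425 to 1.025 m from the base axis. Payload 9.4 kg.
Tool frame: the origin (TCP) lies at the very end of the fingers, on their centre line; the grasp point (between the pads) lies 19 mm behind it; z points along the fingers, y is the direction in which the jaws open and shut (so a half turn about z gives the same grasp; the last joint's range is limited). The gripper opens to 93 mm and grips with 3 to 60 N. Pads are 15 mm wide; open, the fingers measure 128 mm over their backs; the gripper's body (75 mm by 188 mm) begins 65 mm behind the grasp point.
Start: joints at [1.179, 0.599, -0.003, 1.599, 0.002, 0.943, -0.08], TCP at [0.224, -0.689, 0.219] pointing down, gripper open.
Joint ranges: [-2.57, 2.57], [-0.35, 1.97], [-1.29, 1.29], [0.11, 2.56], [-1.05, 4.19], [0.11, 1.86], [-2.63, 2.63]. Speed limits (rad/s): [2.22, 2.22, 3.01, 3.01, 3.14, 3.14, 3.14].

## Interface

Orientations are given as a unit quaternion [x, y, z, w].
In Python, from cell import ctrl gives the robot as it stands. The module is installed in compiled form; this text tells all that it offers.
- The arm moves only by the shell command python3 -m pendant 'ROWS' [FORCE]. ROWS is JSON, a list of rows, each a list of 5 numbers: the gripper command: -1 is shut, 1 is fully open, values between are in proportion, then the shift along the tool's x, y, z in m, then the turn about the tool's z in degrees. In form: [[fingers, dx, dy, dz, twist], ...]. A call has 1 to 20 rows; each row is the pose to reach, as a shift and turn from the pose commanded when the call began, along the tool's axes at that moment; what a row does not reach only later rows make up. A row lasts 1/10 s, in which the tool goes at most 50 mm and 8.59 degrees, less where a joint would pass 70% of its speed; a pose out of reach is approached as far as the arm can. A call with a gripper value outside its range is refused whole. The fingers move at their own pace and stop on an object; FORCE is the grip in N (left out, the last holds). Time passes only in rows, so rows that repeat a pose let the fingers close. It gives the time, the measured TCP pose, the force and the opening at its end, in the units of the state.
- ctrl.state(): the state, without advancing time (a new reading comes with each control period).
- ctrl.read_camera(name): name is "side" or "top" or "wrist"; returns the picture (480x640x3 uint8, blue, green, red); there is no depth.
- ctrl.camera_info(name): a dict with "intrinsics" (3x3 intrinsics, pixels), "distortion" ([k1, k2, p1, p2, k3] as OpenCV has them; the pictures are not rectified), "world_to_cam" (4x4, takes a point from world to camera coordinates); the wrist camera has in their place "hand_eye" (4x4, takes a point from camera to tool coordinates, whose origin is the TCP and whose axes are the flange's). Camera axes: x right, y up, looking along -z (the intrinsics and any distortion apply to the point x, -y, -z); pixel columns grow to the right and rows downward; lengths in m; the calibration is good to about 2 mm. A picture is of the moment at which its call begins: read the wrist's pose just before it. camera_info takes no time and is no camera call.
- ctrl.close_job(): hands the job in, once; it reports no verdict.
The state is a dict: "clock": time; "joint_positions": joint angles; "joint_velocities": joint speeds; "joint_efforts": joint torques, N m; "eef_pos": TCP position; "tcp_rot": TCP orientation; "ft_force": force on the tool from outside, world axes, zero at the start; "moment": the same for the moment, N m; "gripper_width": finger opening in m.
Only numpy, scipy, OpenCV 4.12 (cv2) and the standard library are available. Lean on these libraries where they do the work, as an engineer would, in place of code of your own. Each camera call takes 0.05 s, during which the arm holds its last target.

## Task

Put the loose spindle tooling back on the two wooden storage posts. On the taller post goes the wide flat round flange first, then the square cutter block on it, then the hexagonal nut on top; the tall narrow round collar goes alone on the shorter post. Lower every piece over its post until it lies flat, do not let it drop, and leave the spanner, the glue jar and the carton where they are.

Things in the scene. Friction and masses are not known exactly. Their poses are not given: they have to be found in the camera images.
- flange_mid (a point): Centre (half-way up, on the axis) of the wide flat steel flange: a loose round ring 64 mm in outer diameter, 12 mm thick, with a 30 mm bore; lies flat on the bench at the start, z axis up along the bore. About 0.17 to 0.30 kg.
- block_mid (a point): Centre (half-way up, on the bore's axis) of the loose square aluminium cutter block: 56 x 56 mm, 24 mm high, with a 29 to 30 mm upright bore and small dark knives flush in its sides; its x and y axes are square to its flat sides, z up. It may lie at any yaw. About 0.2 to 0.34 kg.
- nut_mid (a point): Centre (half-way up, on the axis) of the loose dark steel hexagonal ring nut: 49 mm across flats, 18 mm high, 30 mm or slightly wider bore; flat sides face its x axis and every 60 degrees from it, z up along the bore. It may lie at any yaw. About 0.11 to 0.2 kg.
- collar_mid (a point): Centre (half-way up, on the axis) of the tall narrow steel collar: a loose round tube 46 mm in outer diameter, 32 mm high, with a 30 mm bore; stands upright on the bench, z up along the bore. About 0.16 to 0.29 kg.
- tall_post: Taller storage post, fixed to the bench: a round wooden foot 90 mm in diameter and 20 mm thick with an upright dowel 20 mm in diameter at its centre that ends 78 mm above the bench (58 mm above the foot); the dowel's last 10 mm taper to 10 mm in diameter. Origin on the dowel's axis at bench level, z up.
- short_post: Shorter storage post, fixed to the bench: a square wooden foot 76 x 76 mm and 20 mm thick with an upright dowel 20 mm in diameter at its centre that ends 56 mm above the bench (36 mm above the foot); the last 10 mm taper to 10 mm in diameter. Origin on the dowel's axis at bench level, z up.
- spanner_grip (a point): Bystander, to be left alone: handle of an open-ended spanner about 200 mm long lying on the bench, roughly along the robot's x direction, on the robot's left.
- glue_mid (a point): Bystander, to be left alone: middle of a closed glue jar 60 mm in diameter and 110 mm high, with a yellow cap, standing on the robot's right.
- carton_mid (a point): Bystander, to be left alone: middle of a closed cardboard carton, 70 x 110 mm and 50 mm high, beyond the tooling.

How it is judged:
By the outcome, as a careful person would: the job done as asked, in the order asked, and still so for the second after the job is handed in, with the robot touching nothing.
It also fails if it takes over 104 s, if anything falls off the work surface, if the arm or the gripper's body presses on something with over 40 N, if the wrist force passes 120 N, or if a joint passes its speed limit or range.

## Working session

There is one attempt and no reset: what is moved stays moved. The work goes in short steps, Python scripts to look and compute and a shell command to move; the robot and the scene stay as the last step left them, time stands still between calls to the robot, and variables do not carry over. Pictures are saved under pics/ and viewed, and the job is handed in when it is done.

```bash
mkdir -p pics; ls; python3 - <<'E'
from cell import ctrl
import cv2,json
for n in ("side","top","wrist"):
    i=ctrl.camera_info(n); print(n,{k:(v.tolist() if hasattr(v,'tolist') else v) for k,v in i.items()})
s=ctrl.state(); print(s)
for n in ("side","top","wrist"):
    cv2.imwrite(f"pics/{n}0.png",ctrl.read_camera(n))
E
```

```text
pics
side {'intrinsics': [[539.5187441014232, 0.0, 316.3050972634358], [0.0, 539.5187441014232, 239.3600211114681], [0.0, 0.0, 1.0]], 'distortion': [-0.09351245721026852, 0.0, 0.0, 0.0, 0.0], 'world_to_cam': [[-0.8527475602490623, -0.5221068080013487, 0.015035941204815453, 0.523918985283791], [0.40800728117324764, -0.6478655158243465, 0.6432731394324402, -0.27814039495402704], [-0.32611601769751564, 0.5546843737156258, 0.7654891172033848, -0.9475745839562878], [0.0, 0.0, 0.0, 1.0]]}
top {'intrinsics': [[602.2491954346974, 0.0, 321.72430091589115], [0.0, 602.2491954346974, 255.9629431239053], [0.0, 0.0, 1.0]], 'distortion': [-0.1998835269814866, 0.0, 0.0, 0.0, 0.0], 'world_to_cam': [[0.021801526728982067, -0.9997547351537567, 0.00389396583543792, -0.008774724153523646], [0.984428464100347, 0.022146524494636353, 0.17438500658554348, -0.6218940064816704], [-0.17442847388347194, 3.1471424430925956e-05, 0.9846698464501858, -1.4808179618343082], [0.0, 0.0, 0.0, 1.0]]}
wrist {'intrinsics': [[431.3927573304036, 0.0, 323.2979836539036], [0.0, 431.3927573304036, 230.9509130996236], [0.0, 0.0, 
[... 389 characters left out ...]
nt_positions': array([ 1.17932712,  0.60012487, -0.00255838,  1.60011167,  0.00182051,
        0.94289223, -0.07982129]), 'joint_velocities': array([ 0.00030791, -0.00032774, -0.00099792, -0.00024769,  0.00015653,
        0.00013756,  0.00058482]), 'joint_efforts': array([ 8.55635590e-04, -7.65066147e+01,  1.49801407e+00, -2.52345657e+01,
       -5.23491658e-02,  1.69727934e-02,  1.51625900e-04]), 'eef_pos': array([ 0.22429696, -0.68892866,  0.21776644]), 'tcp_rot': array([ 9.87635457e-01,  1.56766120e-01, -1.93259920e-04, -7.42286157e-04]), 'ft_force': array([0.1741271 , 0.55792612, 0.5210184 ]), 'moment': array([ 0.02779515,  0.03096732, -0.05599471]), 'gripper_width': 0.09288996346886416}
```

View pics/side0.png

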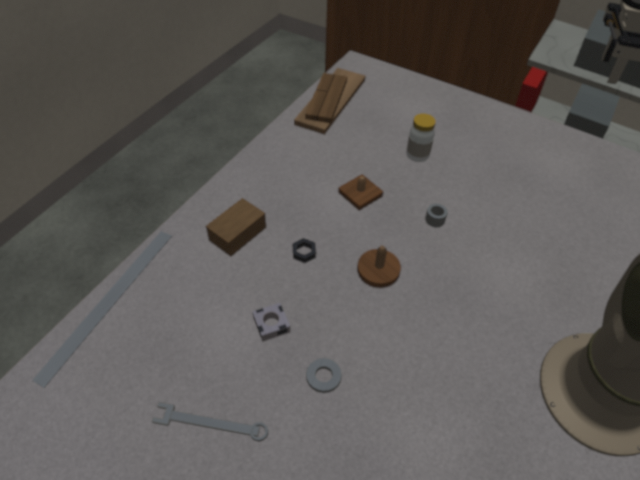

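View pics/top0.png

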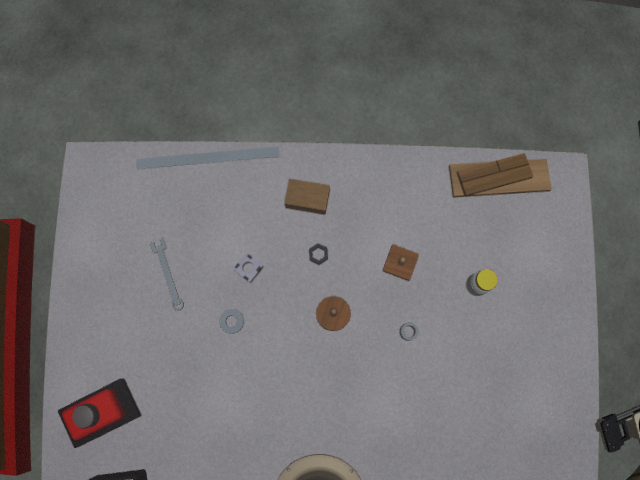

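View pics/wrist0.png

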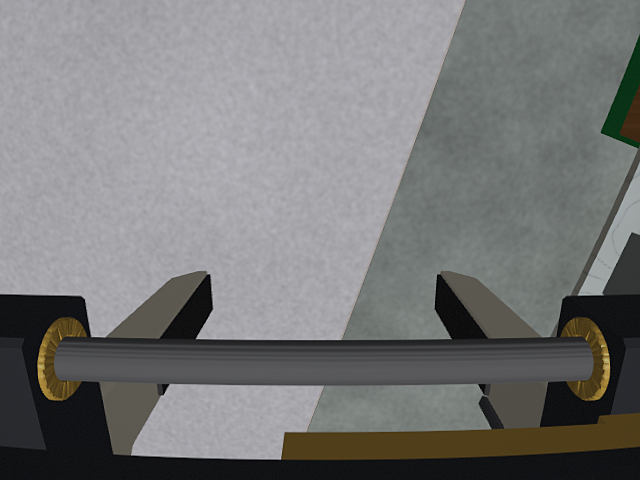

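The top view shows the flange at about (232,321), block (248,268), nut (318,254), collar (409,331), tall post (333,313) and short post (401,262). The spanner is at about (168,275), the jar at (483,282) and the carton at (307,196). I'll enlarge the crops and measure.

```bash
cat > h.py <<'E'
import numpy as np, cv2
from scipy.spatial.transform import Rotation as R
from cell import ctrl
F=np.diag([1.,-1,-1])
def cam(name,s=None):
    i=ctrl.camera_info(name); K=np.array(i["intrinsics"]);D=np.array(i["distortion"])
    if name!="wrist": W=np.array(i["world_to_cam"])
    else:
        s=s or ctrl.state(); T=np.eye(4); T[:3,:3]=R.from_quat(s["tcp_rot"]).as_matrix(); T[:3,3]=s["eef_pos"]
        W=np.linalg.inv(T@np.array(i["hand_eye"]))
    return K,D,W
def p2w(c,uv,z):
    K,D,W=c; n=cv2.undistortPoints(np.array([[uv]],float),K,D)[0,0]
    Ci=np.linalg.inv(W); d=Ci[:3,:3]@(F@np.array([n[0],n[1],1.])); o=Ci[:3,3]
    return o+d*(z-o[2])/d[2]
def w2p(c,P):
    K,D,W=c; Q=F@(W[:3,:3]@np.array(P,float).T.reshape(3,-1)+W[:3,3:])
    return cv2.projectPoints(Q.T.reshape(-1,1,3),np.zeros(3),np.zeros(3),K,D)[0][:,0]
E
python3 - <<'E'
from h import *
im=cv2.imread("pics/top0.png"); sd=cv2.imread("pics/side0.png")
cv2.imwrite("pics/topL.png",cv2.resize(im[225:345,200:360],None,fx=5,fy=5,interpolation=cv2.INTER_CUBIC))
cv2.imwrite("pics/topR.png",cv2.resize(im[235:355,360:520],None,fx=5,fy=5,interpolation=cv2.INTER_CUBIC))
c=cam("top")
for n,uv,z in (("flange",(232,321),.006),("block",(248,268),.012),("nut",(318,254),.009),("collar",(409,331),.016),("tallfoot",(333.5,313.5),.02),("talltip",(333.5,312),.078),("shortfoot",(401,262.5),.02),("shorttip",(402,261),.056)):
    print(n,p2w(c,uv,z).round(4))
E
```

```text
flange [0.4537 0.2343 0.006 ]
block [0.5931 0.1973 0.012 ]
nut [0.635  0.0149 0.009 ]
collar [ 0.4374 -0.2243  0.016 ]
tallfoot [ 0.4786 -0.0285  0.02  ]
talltip [ 0.4777 -0.0272  0.078 ]
shortfoot [ 0.6154 -0.2025  0.02  ]
shorttip [ 0.6132 -0.2003  0.056 ]
```

View pics/topL.png

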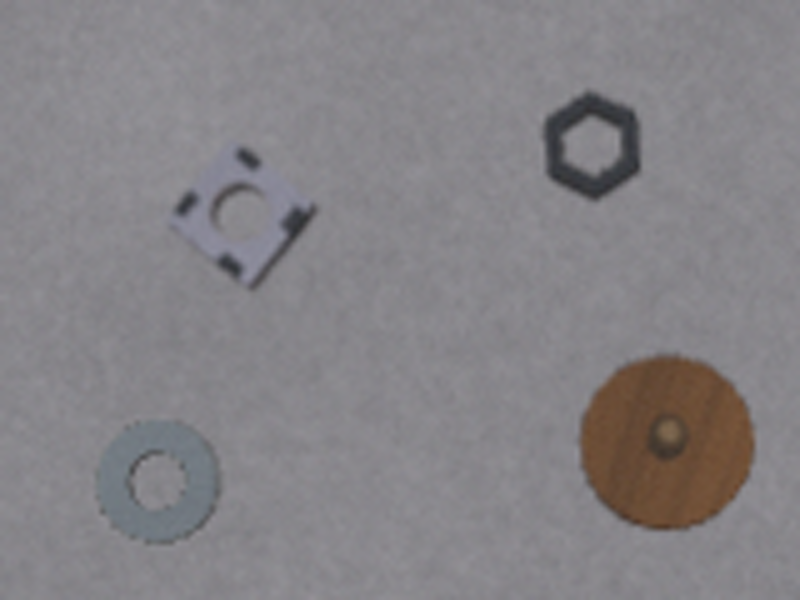

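View pics/topR.png

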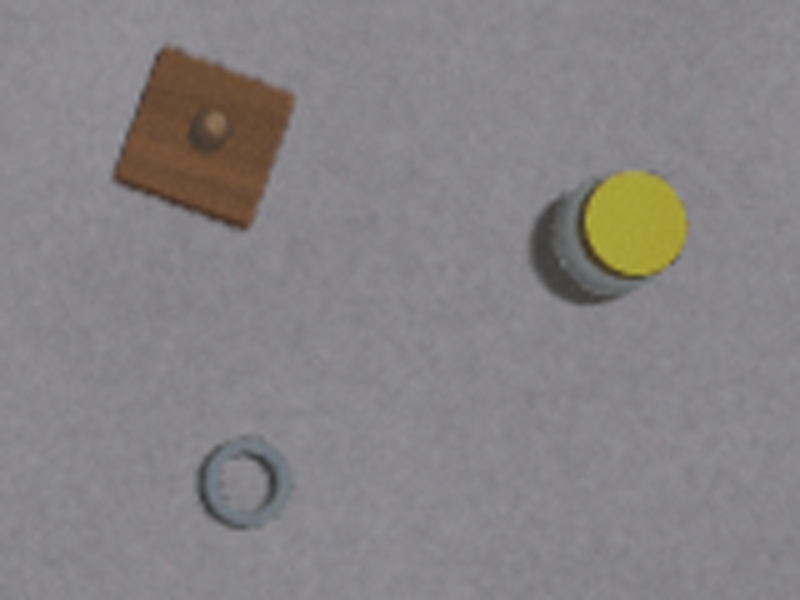

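```bash
python3 - <<'E'
from h import *
c=cam("top")
L=lambda x,y:(200+(x+.5)/5-.5,225+(y+.5)/5-.5)
Rr=lambda x,y:(360+(x+.5)/5-.5,235+(y+.5)/5-.5)
side=cam("side")
for n,uv,z in (("flange",L(159,481),.012),("block",L(244,213),.024),("nut",L(593,145),.018),("tallfoot",L(667.5,441.5),.02),("talltip",L(669,431),.078),
 ("shortfoot",Rr(205,138),.02),("shorttip",Rr(216,122),.056),("collar",Rr(247,481),.032),("jar",Rr(635,222),.11)):
    P=p2w(c,uv,z); print(n,P.round(4),"r",np.hypot(*P[:2]).round(3),"side px",w2p(side,P).round(1))
P=[p2w(c,L(*q),.024) for q in ((240,143),(317,206),(252,284),(170,220))]
for i in range(4): d=P[(i+1)%4]-P[i]; print("block edge",np.hypot(*d[:2]).round(4),np.degrees(np.arctan2(d[1],d[0])).round(1))
P=[p2w(c,L(*q),.018) for q in ((593,92),(640,115),(640,172),(595,199),(546,176),(546,118))]
for i in range(6): d=P[(i+1)%6]-P[i]; print("nut edge",np.hypot(*d[:2]).round(4),np.degrees(np.arctan2(d[1],d[0])).round(1))
s=ctrl.state(); print(s["clock"],s["eef_pos"],R.from_quat(s["tcp_rot"]).as_matrix().round(3))
E
```

```text
flange [0.4538 0.235  0.012 ] r 0.511 side px [[324.4 372.6]]
block [0.5934 0.1949 0.024 ] r 0.625 side px [[272.  317.2]]
nut [0.6345 0.0143 0.018 ] r 0.635 side px [[304.7 247.4]]
tallfoot [ 0.4802 -0.0275  0.02  ] r 0.481 side px [[379.3 264.5]]
talltip [ 0.4807 -0.0269  0.078 ] r 0.481 side px [[382.  246.7]]
shortfoot [ 0.6162 -0.2015  0.02  ] r 0.648 side px [[361.3 188.9]]
shorttip [ 0.6185 -0.2023  0.056 ] r 0.651 side px [[361.8 176.9]]
collar [ 0.4371 -0.2219  0.032 ] r 0.49 side px [[437.1 210.2]]
jar [ 0.5633 -0.4053  0.11  ] r 0.694 side px [[424.3 119.5]]
block edge 0.0527 -127.8
block edge 0.0527 142.3
block edge 0.0549 53.7
block edge 0.0542 -40.1
nut edge 0.0275 -115.2
nut edge 0.0303 -178.8
nut edge 0.0275 122.6
nut edge 0.0283 65.9
nut edge 0.0308 1.5
nut edge 0.0282 -59.3
0.15 [ 0.22435925 -0.68902033  0.21797777] [[ 0.951  0.31  -0.   ]
 [ 0.31  -0.951  0.001]
 [-0.    -0.001 -1.   ]]
```

The side projections agree with the side picture to within a pixel or two, and the sizes come out right. First I'll go over the flange, via a waypoint that keeps clear of the base.

```bash
python3 -m pendant '[[1,0.49,-0.46,0,-40],[1,0.49,-0.46,0,-40],[1,0.49,-0.46,0,-40],[1,0.49,-0.46,0,-40],[1,0.49,-0.46,0,-40],[1,0.49,-0.46,0,-40],[1,0.49,-0.46,0,-40],[1,0.49,-0.46,0,-40],[1,0.49,-0.46,0,-40],[1,0.49,-0.46,0,-40],[1,0.49,-0.46,0,-40],[1,0.49,-0.46,0,-40],[1,0.49,-0.46,0,-40],[1,0.505,-0.808,0,-40],[1,0.505,-0.808,0,-40],[1,0.505,-0.808,0,-40],[1,0.505,-0.808,0,-40],[1,0.505,-0.808,0,-40],[1,0.505,-0.808,0,-40],[1,0.505,-0.808,0,-40]]' 30
python3 - <<'E'
from h import *
s=ctrl.state(); print(s["joint_positions"].round(2))
E
```

```text
clock: 2.15
eef_pos: [0.457, 0.223, 0.2187]
tcp_rot: [0.875, 0.485, 0.0, 0.0]
ft_force: [0.1, 0.5, -0.1]
gripper_width: 0.093
[-0.31  0.36 -0.33  2.07  0.17  0.73 -1.31]
```

```bash
python3 -m pendant '[[1,0,0,0,0],[1,0,0,0,0]]'
python3 - <<'E'
from h import *
s=ctrl.state(); im=ctrl.read_camera("wrist"); cv2.imwrite("pics/w1.png",im)
c=cam("wrist",s); print(s["eef_pos"].round(4),w2p(c,[.4538,.235,.012]))
E
```

```text
clock: 2.35
eef_pos: [0.4571, 0.2223, 0.2184]
tcp_rot: [0.874, 0.487, -0.0, -0.0]
ft_force: [-0.0, -1.3, 0.2]
gripper_width: 0.0929
[0.4571 0.2223 0.2184] [[313.02308247 189.69986244]]
```

View pics/w1.png

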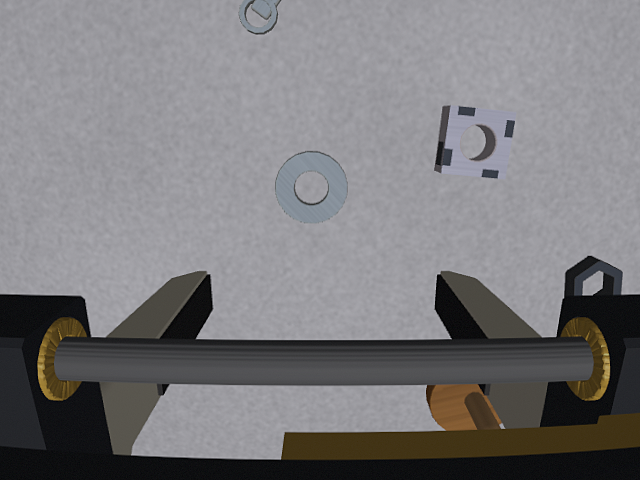

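The wrist view shows the flange at (311.5,187), about 2 px from where I predicted it. The block's top face has corners at roughly (450,105), (516,121), (509,180) and (443,173).

```bash
cat >> h.py <<'E'
def shift(target,s=None):
    s=s or ctrl.state(); M=R.from_quat(s["tcp_rot"]).as_matrix()
    return (M.T@(np.array(target)-s["eef_pos"])).round(4), np.degrees(np.arctan2(M[1,0],M[0,0])).round(2)
E
python3 - <<'E'
from h import *
im=cv2.imread("pics/w1.png"); cv2.imwrite("pics/w1c.png",cv2.resize(im[90:230,260:530],None,fx=2.9,fy=2.9,interpolation=cv2.INTER_CUBIC))
s=ctrl.state(); c=cam("wrist",s)
P=p2w(c,(311.5,187),.012); print(P.round(4), shift([P[0],P[1],.003],s))
print(p2w(c,(450,105),.024),p2w(c,(516,121),.024))
E
```

```text
[0.4544 0.236  0.012 ] (array([ 0.0115, -0.0108,  0.2154]), np.float64(58.07))
[0.58740613 0.23503431 0.024     ] [0.62907358 0.19513784 0.024     ]
```

View pics/w1c.png

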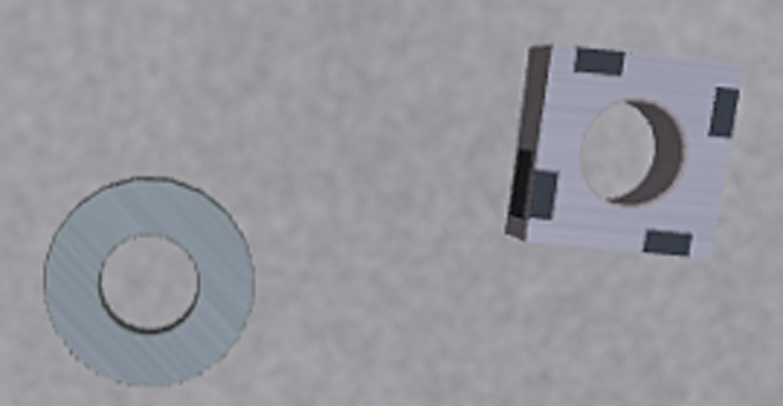

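```bash
python3 -m pendant '[[1,0.0115,-0.0108,0.05,0],[1,0.0115,-0.0108,0.1,0],[1,0.0115,-0.0108,0.15,0],[1,0.0115,-0.0108,0.19,0],[1,0.0115,-0.0108,0.2,0],[1,0.0115,-0.0108,0.2,0]]' 30
```

```text
clock: 3.0
eef_pos: [0.4544, 0.2351, 0.0177]
tcp_rot: [0.875, 0.484, -0.002, 0.0]
ft_force: [-0.3, -0.2, 0.4]
gripper_width: 0.0928
```

```bash
python3 -m pendant '[[1,0,0,0.008,0],[1,0,0,0.014,0],[1,0,0,0.014,0],[-0.2,0,0,0.014,0],[-0.2,0,0,0.014,0],[-1,0,0,0.014,0],[-1,0,0,0.014,0],[-1,0,0,0.014,0],[-1,0,0,0.014,0],[-1,0,0,0.014,0]]' 30
python3 - <<'E'
from h import *
s=ctrl.state(); im=ctrl.read_camera("wrist"); cv2.imwrite("pics/w2.png",im)
E
```

```text
clock: 4.0
eef_pos: [0.4546, 0.2369, 0.0048]
tcp_rot: [0.874, 0.485, 0.0, -0.0]
ft_force: [-0.8, 0.0, 4.9]
gripper_width: 0.0624
```

View pics/w2.png

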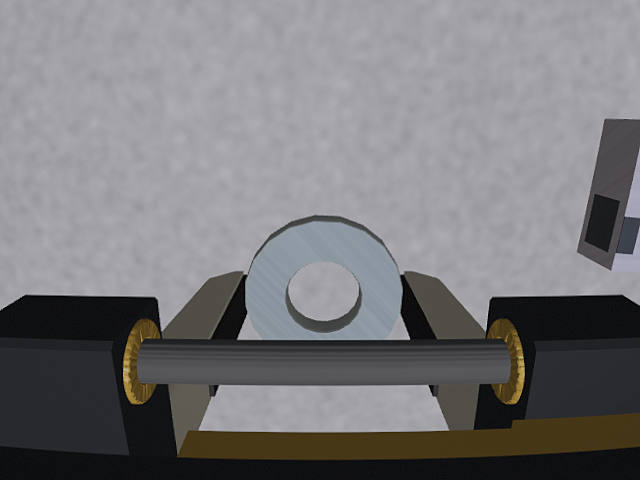

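```bash
python3 - <<'E'
from h import *
s=ctrl.state(); c=cam("wrist",s); P=p2w(c,(324,291),.012); print(P, s["eef_pos"])
print(shift([.4803,-.0272,.124]))
E
python3 -m pendant '[[-1,0,0,-0.01,0],[-1,0,0,-0.03,0],[-1,0,0,-0.06,0],[-1,0,0,-0.09,0],[-1,0,0,-0.12,0],[-1,0,0,-0.12,0]]' 30
python3 - <<'E'
from h import *
print(shift([.4803,-.0272,.124]))
s=ctrl.state(); im=ctrl.read_camera("wrist"); cv2.imwrite("pics/w3.png",im)
print(s['eef_pos'],s['ft_force'],s['gripper_width'])
E
```

```text
[0.45586925 0.23878211 0.012     ] [0.45464349 0.23682219 0.0047683 ]
(array([-0.2104,  0.1615, -0.1193]), np.float64(58.05))
clock: 4.65
eef_pos: [0.4561, 0.2372, 0.1282]
tcp_rot: [0.875, 0.485, 0.003, 0.0]
ft_force: [0.3, -0.2, -2.7]
gripper_width: 0.063
(array([-0.2114,  0.1607,  0.0036]), np.float64(57.99))
[0.45607869 0.23720914 0.12815067] [ 0.28891367 -0.16749985 -2.70927219] 0.06298886265492457
```

View pics/w3.png

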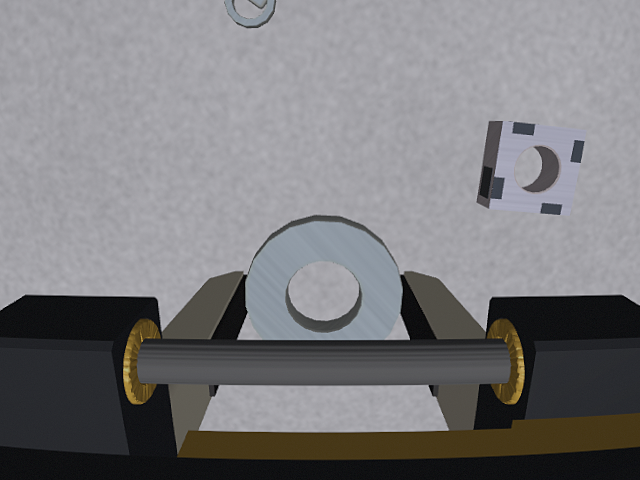

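```bash
python3 -m pendant '[[-1,-0.035,0.027,0,0],[-1,-0.07,0.053,0,0],[-1,-0.105,0.08,0,0],[-1,-0.14,0.106,0,0],[-1,-0.175,0.133,0,0],[-1,-0.205,0.155,0,0],[-1,-0.2125,0.1607,0,0],[-1,-0.2125,0.1607,0,0],[-1,-0.2125,0.1607,0,0]]' 30
python3 - <<'E'
from h import *
print(shift([.4803,-.0272,.124]))
s=ctrl.state(); im=ctrl.read_camera("wrist"); cv2.imwrite("pics/w4.png",im);cv2.imwrite("pics/s4.png",ctrl.read_camera("side")[180:330,300:460].repeat(4,0).repeat(4,1))
c=cam("wrist",s)
print(s['eef_pos'],s['ft_force'],s['gripper_width'],w2p(c,[.4803,-.0272,.078]))
E
```

```text
clock: 5.6
eef_pos: [0.4782, -0.0275, 0.124]
tcp_rot: [0.874, 0.485, -0.0, -0.001]
ft_force: [0.0, 0.1, -3.5]
gripper_width: 0.0628
(array([0.0014, 0.0016, 0.    ]), np.float64(58.08))
[ 0.47817332 -0.0275234   0.12403533] [ 0.04508403  0.08381231 -3.45540027] 0.06281830500890058 [[327.23615959 253.05186958]]
```

View pics/w4.png

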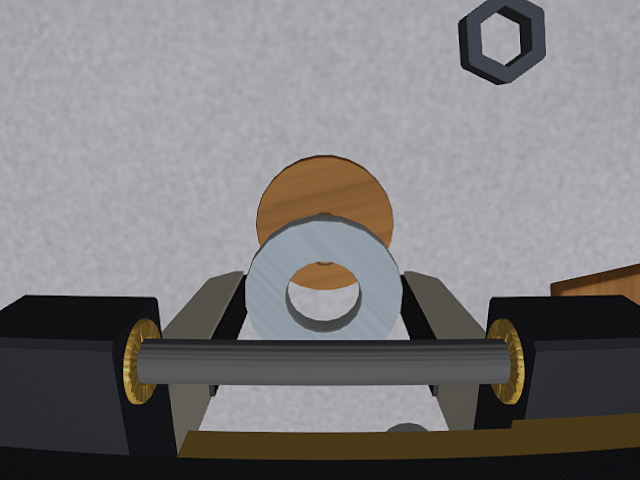

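View pics/s4.png

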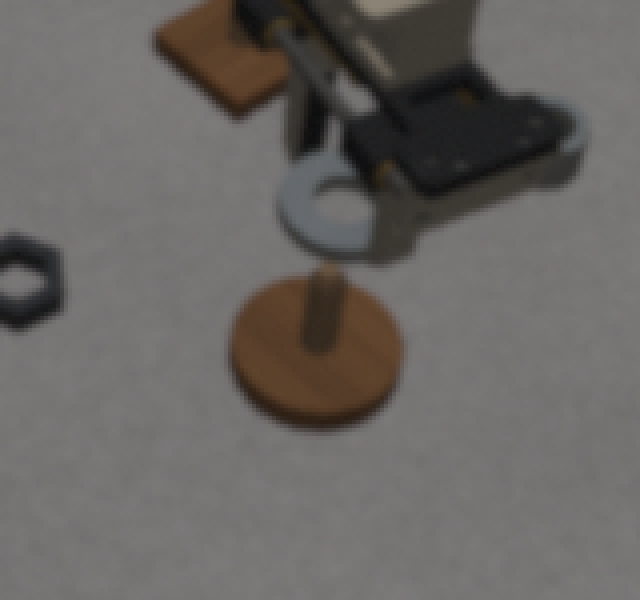

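```bash
python3 - <<'E'
from h import *
s=ctrl.state(); c=cam("wrist",s)
P=[p2w(c,q,.02) for q in ((256,222),(393,222),(325,155),(325,291))]; print(P)
m=np.r_[((P[0]+P[1])/2)[:2]]; print(m, ((P[2]+P[3])/2))
print("hole/flange",p2w(c,(324,291),.124+.008), s['eef_pos'])
t=np.linspace(0,6.283,12,endpoint=False)
print(w2p(c,np.c_[.4803+.045*np.cos(t),-.0272+.045*np.sin(t),.02+0*t]).round(0).tolist())
E
```

```text
[array([ 4.43297287e-01, -1.92888016e-04,  2.00000000e-02]), array([ 0.51841395, -0.04677808,  0.02      ]), array([0.50363055, 0.01265246, 0.02      ]), array([ 0.45605556, -0.06415332,  0.02      ])]
[ 0.48085562 -0.02348549] [ 0.47984306 -0.02575043  0.02      ]
hole/flange [ 0.47971291 -0.02477392  0.132     ] [ 0.47840293 -0.02687535  0.12436419]
[[387.0, 191.0], [361.0, 166.0], [325.0, 157.0], [289.0, 168.0], [264.0, 195.0], [257.0, 229.0], [269.0, 262.0], [295.0, 285.0], [329.0, 292.0], [362.0, 283.0], [387.0, 259.0], [396.0, 225.0]]
```

The wrist camera puts the bore at (.4797,-.0248) and the post at about (.4799,-.0258), so they line up to about 1 mm. I'll lower the flange now.

```bash
python3 -m pendant '[[-1,-0.0005,0,0.02,0],[-1,-0.0005,0,0.035,0],[-1,-0.0005,0,0.05,0],[-1,-0.0005,0,0.06,0],[-1,-0.0005,0,0.07,0],[-1,-0.0005,0,0.08,0],[-1,-0.0005,0,0.088,0],[-1,-0.0005,0,0.092,0],[-1,-0.0005,0,0.095,0],[-1,-0.0005,0,0.095,0],[-1,-0.0005,0,0.095,0]]' 30
python3 - <<'E'
from h import *
s=ctrl.state(); im=ctrl.read_camera("wrist"); cv2.imwrite("pics/w5.png",im);cv2.imwrite("pics/s5.png",ctrl.read_camera("side")[180:330,300:460].repeat(4,0).repeat(4,1))
E
```

```text
clock: 6.8
eef_pos: [0.4783, -0.0292, 0.0298]
tcp_rot: [0.874, 0.485, 0.0, 0.0]
ft_force: [1.2, -0.4, -2.8]
gripper_width: 0.0625
```

View pics/w5.png

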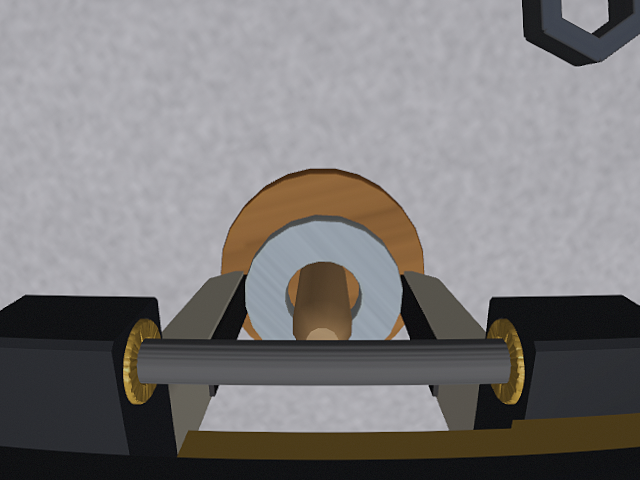

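View pics/s5.png

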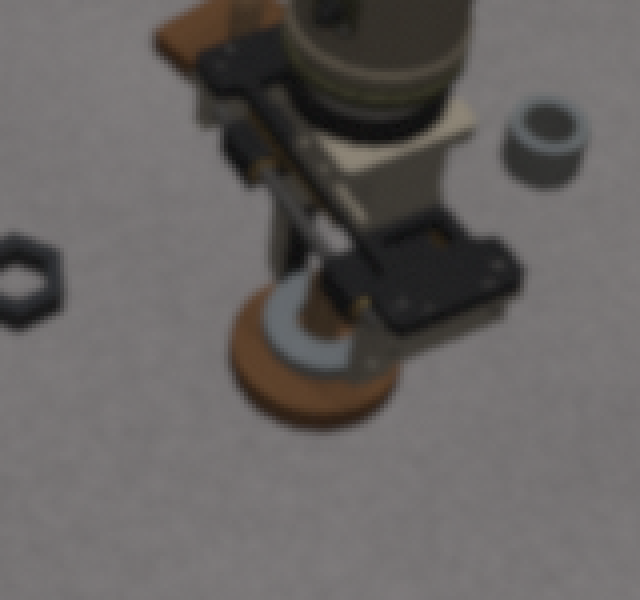

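```bash
python3 -m pendant '[[-1,0.001,0,0.002,0],[-1,0.001,0,0.004,0],[-1,0.001,0,0.005,0],[-1,0.001,0,0.005,0],[-1,0.001,0,0.005,0]]' 30
```

```text
clock: 7.4
eef_pos: [0.4789, -0.0282, 0.0248]
tcp_rot: [0.874, 0.485, 0.0, 0.0]
ft_force: [-1.5, 0.3, 3.2]
gripper_width: 0.0629
```

```bash
python3 -m pendant '[[0.4,0,0,0,0],[0.5,0,0,0,0],[0.8,0,0,0,0],[0.8,0,0,0,0],[0.8,0,0,-0.01,0],[0.8,0,0,-0.05,0],[1,0,0,-0.1,0],[1,0,0,-0.1,0],[1,0,0,-0.1,0]]' 30
python3 - <<'E'
from h import *
print(shift([.5934,.1949,.14]))
s=ctrl.state(); im=ctrl.read_camera("wrist"); cv2.imwrite("pics/w6.png",im);cv2.imwrite("pics/s6.png",ctrl.read_camera("side")[180:330,300:460].repeat(4,0).repeat(4,1))
E
```

```text
clock: 8.3
eef_pos: [0.4794, -0.0287, 0.1263]
tcp_rot: [0.875, 0.485, 0.001, 0.001]
ft_force: [0.4, -0.6, 0.1]
gripper_width: 0.0921
(array([ 0.25  , -0.0218, -0.0134]), np.float64(57.99))
```

View pics/w6.png

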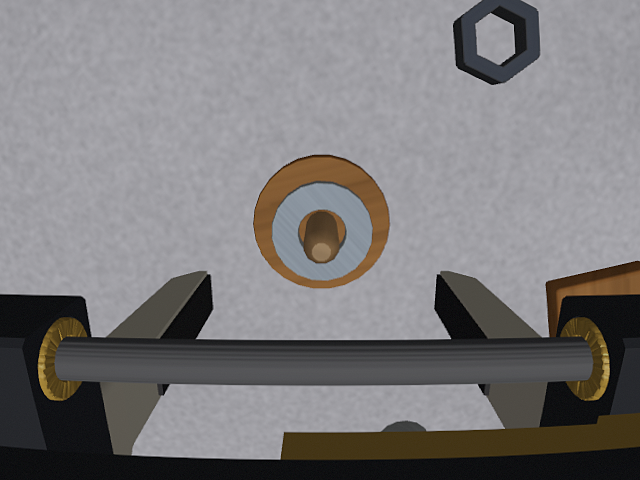

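View pics/s6.png

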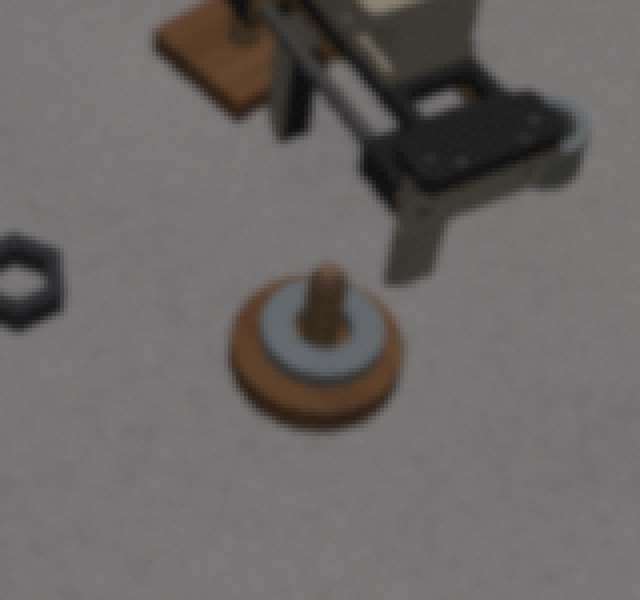

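The flange lies flat on the foot with the dowel through its bore: flange ring about (322.5,231), foot about (321.5,221.5). Next is the block.

```bash
python3 - <<'E'
from h import *
s=ctrl.state(); c=cam("wrist",s)
print(p2w(c,(321,252),.078),p2w(c,(321.5,221.5),.02),p2w(c,(322.5,231),.032))
E
python3 -m pendant '[[1,0.042,-0.004,-0.02,6],[1,0.084,-0.008,-0.02,6],[1,0.126,-0.011,-0.02,6],[1,0.168,-0.015,-0.02,6],[1,0.21,-0.018,-0.02,6],[1,0.25,-0.022,-0.02,6],[1,0.25,-0.022,-0.02,6],[1,0.25,-0.022,-0.02,6]]' 30
python3 - <<'E'
from h import *
s=ctrl.state(); im=ctrl.read_camera("wrist"); cv2.imwrite("pics/w7.png",im)
print(s["eef_pos"],s["tcp_rot"])
np.save("w7.npy",np.r_[s["eef_pos"],s["tcp_rot"]])
E
```

```text
[ 0.47796789 -0.02616327  0.078     ] [ 0.4792809  -0.02395601  0.02      ] [ 0.47814789 -0.02705446  0.032     ]
clock: 9.2
eef_pos: [0.5914, 0.1963, 0.1426]
tcp_rot: [0.898, 0.44, -0.002, -0.0]
ft_force: [0.1, -0.1, 0.7]
gripper_width: 0.0926
[0.59139856 0.19625513 0.14261572] [ 8.98143205e-01  4.39699930e-01 -1.65461985e-03 -1.31602597e-04]
```

View pics/w7.png

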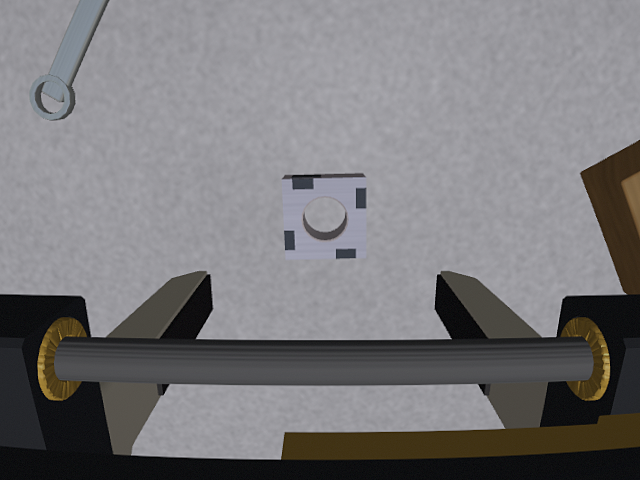

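The block sits square to the jaws. Its top face has corners at about (283,178), (366,178), (366,258) and (285,260), with the bore at (325,218).

```bash
python3 - <<'E'
from h import *
s=ctrl.state(); c=cam("wrist",s)
P=p2w(c,(325,218.3),.024); print(P,shift([P[0],P[1],.008],s))
Q=[p2w(c,q,.024) for q in ((283,178),(366,178),(366,258),(285,260))]
for i in range(4): d=Q[(i+1)%4]-Q[i]; print(np.hypot(*d[:2]).round(4),np.degrees(np.arctan2(d[1],d[0])).round(1))
E
```

```text
[0.59360737 0.19667235 0.024     ] (array([0.0033, 0.0009, 0.1349]), np.float64(52.07))
0.055 -37.9
0.0556 -126.5
0.0563 143.6
0.0571 52.1
```

```bash
python3 -m pendant '[[1,0.003,0.001,0.05,0],[1,0.003,0.001,0.09,0],[1,0.003,0.001,0.12,0],[1,0.003,0.001,0.13,0],[1,0.003,0.001,0.136,0],[1,0.003,0.001,0.136,0],[0,0.003,0.001,0.136,0],[-1,0.003,0.001,0.136,0],[-1,0.003,0.001,0.136,0],[-1,0.003,0.001,0.136,0],[-1,0.003,0.001,0.136,0],[-1,0.003,0.001,0.136,0]]' 30
python3 - <<'E'
from h import *
s=ctrl.state(); im=ctrl.read_camera("wrist"); cv2.imwrite("pics/w8.png",im)
E
```

```text
clock: 10.45
eef_pos: [0.595, 0.1975, 0.0089]
tcp_rot: [0.899, 0.439, 0.0, -0.0]
ft_force: [-1.3, 0.7, 4.7]
gripper_width: 0.0556
```

View pics/w8.png

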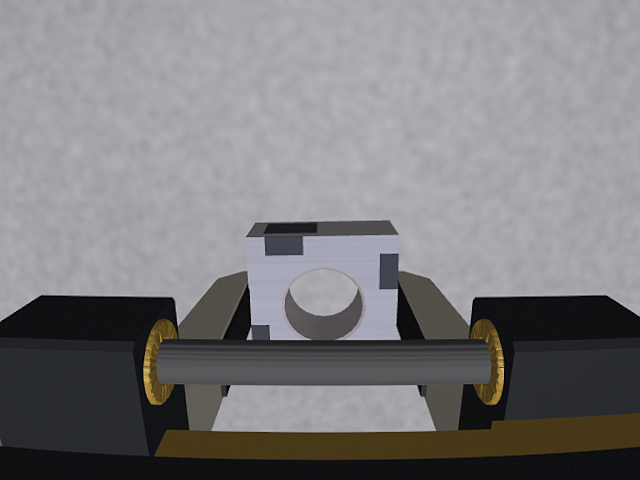

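```bash
python3 - <<'E'
from h import *
s=ctrl.state(); c=cam("wrist",s)
P=p2w(c,(324,303.5),.024); print(P-s["eef_pos"],shift(P))
E
python3 -m pendant '[[-1,0,0,-0.01,0],[-1,0,0,-0.03,0],[-1,0,0,-0.06,0],[-1,0,0,-0.09,0],[-1,0,0,-0.115,0],[-1,0,0,-0.115,0],[-1,0,0,-0.115,0]]' 30
python3 - <<'E'
from h import *
s=ctrl.state(); print(shift([.4790,-.0275,.124]),s["eef_pos"],s["ft_force"],s["gripper_width"])
E
```

```text
[0.00035289 0.00026852 0.01509312] (array([ 0.0004,  0.0001, -0.0151]), np.float64(52.05))
clock: 11.2
eef_pos: [0.595, 0.1969, 0.1237]
tcp_rot: [0.899, 0.439, 0.0, 0.0]
ft_force: [-0.7, 0.6, -4.0]
gripper_width: 0.0556
(array([-0.2483,  0.0466, -0.0003]), np.float64(52.02)) [0.59504215 0.19686224 0.12371689] [-0.73081077  0.63999288 -4.02445265] 0.05564644472933812
```

```bash
python3 -m pendant '[[-1,-0.04,0.0075,0,0],[-1,-0.08,0.015,0,0],[-1,-0.12,0.0225,0,0],[-1,-0.16,0.03,0,0],[-1,-0.2,0.0375,0,0],[-1,-0.235,0.044,0,0],[-1,-0.247,0.0465,0,0],[-1,-0.247,0.0465,0,0],[-1,-0.247,0.0465,0,0],[-1,-0.247,0.0465,0,0]]' 30
python3 - <<'E'
from h import *
s=ctrl.state(); im=ctrl.read_camera("wrist"); cv2.imwrite("pics/w9.png",im);cv2.imwrite("pics/s9.png",ctrl.read_camera("side")[180:330,300:460].repeat(4,0).repeat(4,1))
print(s["eef_pos"],shift([.4796,-.0266,.124],s))
c=cam("wrist",s);t=np.linspace(0,6.283,12,endpoint=False)
print(w2p(c,np.c_[.4796+.045*np.cos(t),-.0266+.045*np.sin(t),.02+0*t]).round(0).tolist())
E
```

```text
clock: 12.2
eef_pos: [0.4806, -0.0246, 0.1233]
tcp_rot: [0.898, 0.439, 0.0, -0.0]
ft_force: [-0.2, -0.6, -3.6]
gripper_width: 0.0556
[ 0.48058823 -0.02458807  0.12329705] (array([-0.0022,  0.0005, -0.0007]), np.float64(52.14))
[[381.0, 190.0], [352.0, 167.0], [315.0, 162.0], [280.0, 177.0], [259.0, 206.0], [256.0, 241.0], [271.0, 272.0], [299.0, 292.0], [334.0, 296.0], [366.0, 284.0], [388.0, 257.0], [394.0, 223.0]]
```

View pics/w9.png

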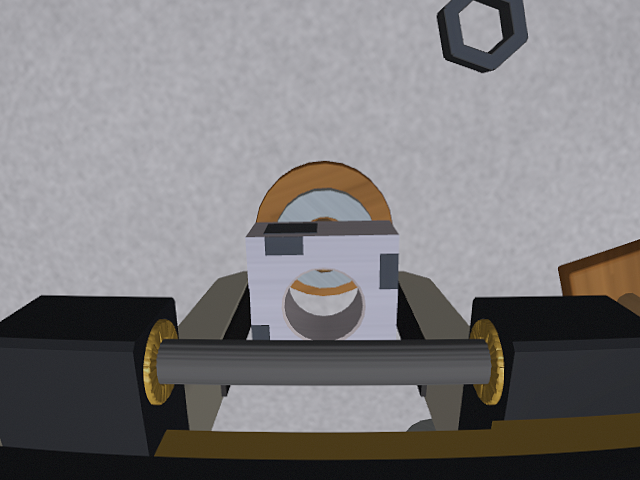

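View pics/s9.png

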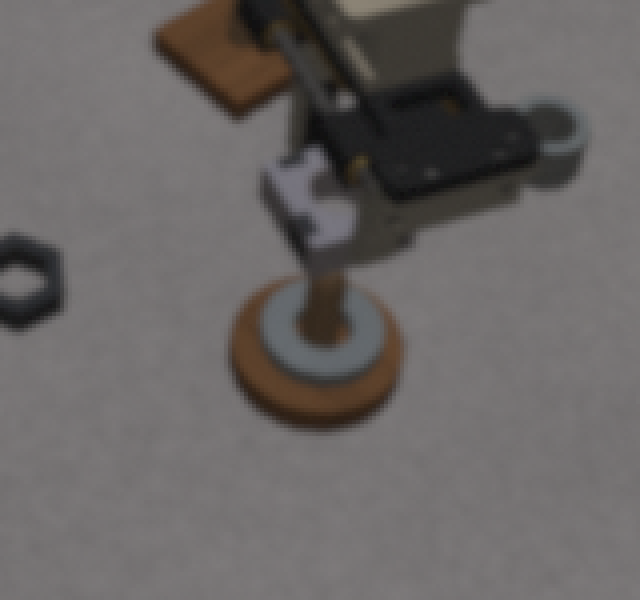

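The foot outline matches the prediction for the post at (.4796,-.0266) to about 2 px. I'll shift -2.5 mm in tool x and lower the block.

```bash
python3 -m pendant '[[-1,-0.0025,0,0,0],[-1,-0.0025,0,0.015,0],[-1,-0.0025,0,0.03,0],[-1,-0.0025,0,0.04,0],[-1,-0.0025,0,0.05,0],[-1,-0.0025,0,0.06,0],[-1,-0.0025,0,0.068,0],[-1,-0.0025,0,0.074,0],[-1,-0.0025,0,0.077,0],[-1,-0.0025,0,0.077,0],[-1,-0.0025,0,0.077,0]]' 30
python3 - <<'E'
from h import *
s=ctrl.state(); print(s["eef_pos"],s["ft_force"]); im=ctrl.read_camera("wrist"); cv2.imwrite("pics/w10.png",im);cv2.imwrite("pics/s10.png",ctrl.read_camera("side")[180:330,300:460].repeat(4,0).repeat(4,1))
E
```

```text
clock: 13.4
eef_pos: [0.4784, -0.0281, 0.0467]
tcp_rot: [0.899, 0.439, 0.0, 0.0]
ft_force: [-0.2, -0.3, -3.5]
gripper_width: 0.0558
[ 0.4783721  -0.02805573  0.04674441] [-0.22640495 -0.33526592 -3.52360985]
```

View pics/w10.png

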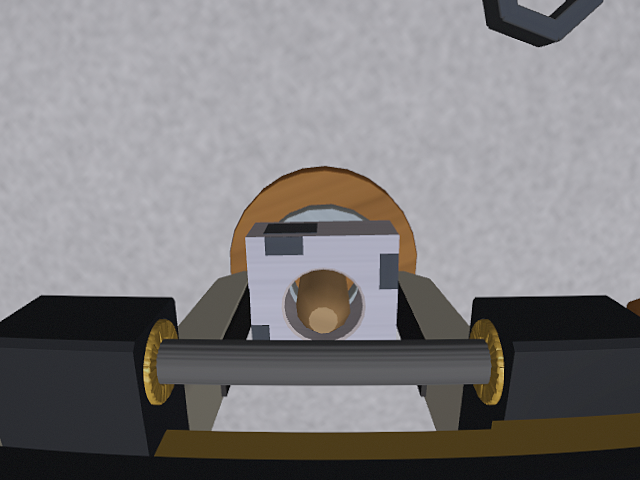

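View pics/s10.png

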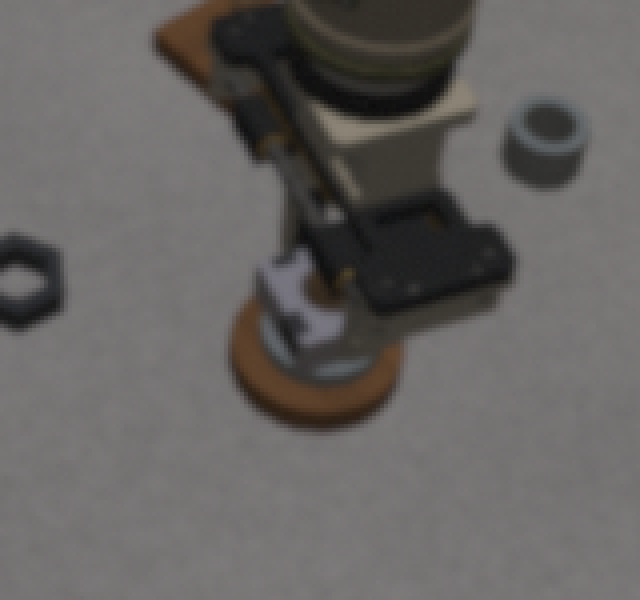

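```bash
python3 -m pendant '[[-1,0.0015,0,0.002,0],[-1,0.0015,0,0.004,0],[-1,0.0015,0,0.0055,0],[-1,0.0015,0,0.0055,0],[-1,0.0015,0,0.0055,0]]' 30
```

```text
clock: 14.0
eef_pos: [0.4791, -0.0269, 0.041]
tcp_rot: [0.899, 0.439, -0.0, -0.0]
ft_force: [-1.0, 0.6, -2.9]
gripper_width: 0.056
```

```bash
python3 -m pendant '[[-1,0,0,0.001,0],[-1,0,0,0.001,0],[-1,0,0,0.001,0]]' 30;  python3 -m pendant '[[-1,0,0,0.001,0],[-1,0,0,0.001,0],[-1,0,0,0.001,0]]' 30
```

```text
clock: 14.3
eef_pos: [0.4791, -0.0269, 0.0408]
tcp_rot: [0.899, 0.439, 0.0, 0.0]
ft_force: [-1.4, 0.4, 11.0]
gripper_width: 0.0557
clock: 14.6
eef_pos: [0.4792, -0.0269, 0.0406]
tcp_rot: [0.898, 0.439, 0.0, 0.001]
ft_force: [-4.2, -0.2, 24.9]
gripper_width: 0.0559
```

```bash
python3 -m pendant '[[-1,0,0,-0.0013,0],[-1,0,0,-0.0013,0],[0.3,0,0,-0.0013,0],[0.4,0,0,-0.0013,0],[0.7,0,0,-0.0013,0],[0.7,0,0,-0.0013,0],[0.7,0,0,-0.01,0],[0.8,0,0,-0.05,0],[1,0,0,-0.09,0],[1,0,0,-0.09,0],[1,0,0,-0.09,0]]' 30
python3 - <<'E'
from h import *
s=ctrl.state(); im=ctrl.read_camera("wrist"); cv2.imwrite("pics/w11.png",im);cv2.imwrite("pics/s11.png",ctrl.read_camera("side")[180:330,300:460].repeat(4,0).repeat(4,1))
c=cam("wrist",s)
print(s["eef_pos"],shift([.6345,.0143,.14],s))
E
```

```text
clock: 15.7
eef_pos: [0.4797, -0.0272, 0.1304]
tcp_rot: [0.899, 0.438, 0.001, 0.001]
ft_force: [1.0, 0.4, 0.2]
gripper_width: 0.093
[ 0.47965186 -0.02723366  0.13035704] (array([ 0.1281,  0.0965, -0.0093]), np.float64(52.0))
```

View pics/w11.png

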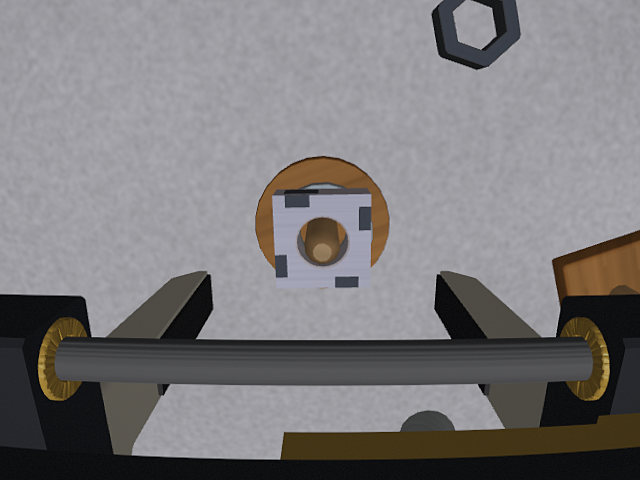

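View pics/s11.png

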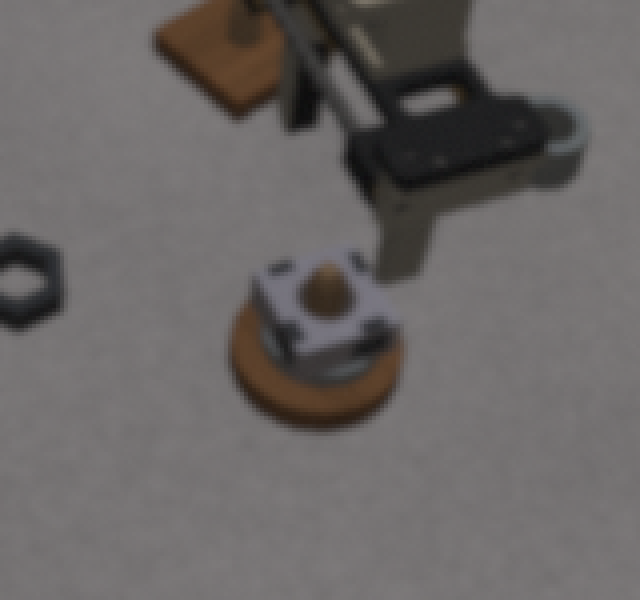

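The block sits flat on the flange, with its bore at (322,241) and the dowel tip inside it. Next is the nut, at yaw ≈61°.

```bash
python3 -m pendant '[[1,0.032,0.024,-0.01,-5],[1,0.064,0.048,-0.01,-9],[1,0.096,0.072,-0.01,-9],[1,0.128,0.0965,-0.01,-9],[1,0.128,0.0965,-0.01,-9],[1,0.128,0.0965,-0.01,-9],[1,0.128,0.0965,-0.01,-9]]' 30
python3 - <<'E'
from h import *
s=ctrl.state(); im=ctrl.read_camera("wrist"); cv2.imwrite("pics/w12.png",im)
print(s["eef_pos"])
cv2.imwrite("pics/w12c.png",cv2.resize(im[150:290,230:420],None,fx=4,fy=4,interpolation=cv2.INTER_CUBIC))
E
```

```text
clock: 16.5
eef_pos: [0.6322, 0.0143, 0.1378]
tcp_rot: [0.861, 0.508, -0.002, -0.0]
ft_force: [0.1, 0.1, -0.3]
gripper_width: 0.0935
[0.63219596 0.01427377 0.13782799]
```

View pics/w12c.png

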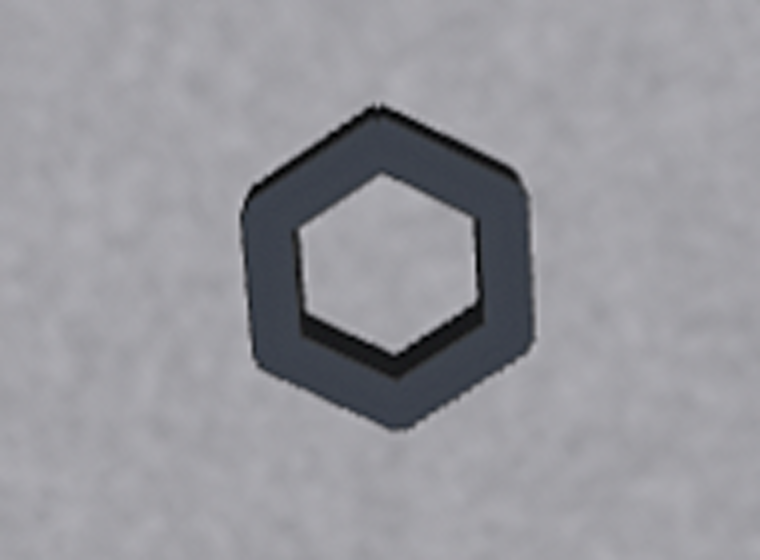

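```bash
python3 - <<'E'
from h import *
s=ctrl.state(); c=cam("wrist",s)
q=[(378,116),(526,190),(533,345),(399,432),(255,362),(244,212)]
Q=np.array([p2w(c,(230+(x+.5)/4-.5,150+(y+.5)/4-.5),.018) for x,y in q])
for i in range(6): d=Q[(i+1)%6]-Q[i]; print(np.hypot(*d[:2]).round(4),np.degrees(np.arctan2(d[1],d[0])).round(1)%60)
for i in range(3): d=Q[i+3]-Q[i]; print('diag',np.hypot(*d[:2]).round(4),np.degrees(np.arctan2(d[1],d[0])).round(1)%60)
P=Q.mean(0); print(P,shift([P[0],P[1],.006],s))
E
```

```text
0.0278 4.399999999999999
0.027 4.799999999999997
0.0278 5.400000000000006
0.0279 4.099999999999994
0.0263 4.099999999999994
0.0278 6.7
diag 0.0553 4.799999999999997
diag 0.055 4.199999999999989
diag 0.0544 5.799999999999997
[0.63500299 0.01525165 0.018     ] (array([0.0025, 0.002 , 0.1323]), np.float64(61.04))
```

```bash
python3 -m pendant '[[1,0.0025,0.002,0.05,-4],[1,0.0025,0.002,0.09,-4],[1,0.0025,0.002,0.118,-4],[1,0.0025,0.002,0.127,-4],[1,0.0025,0.002,0.132,-4],[1,0.0025,0.002,0.132,-4],[0,0.0025,0.002,0.132,-4],[-1,0.0025,0.002,0.132,-4],[-1,0.0025,0.002,0.132,-4],[-1,0.0025,0.002,0.132,-4],[-1,0.0025,0.002,0.132,-4],[-1,0.0025,0.002,0.132,-4]]' 30
python3 - <<'E'
from h import *
s=ctrl.state(); im=ctrl.read_camera("wrist"); cv2.imwrite("pics/w13.png",im)
E
```

```text
clock: 17.75
eef_pos: [0.6369, 0.0159, 0.0071]
tcp_rot: [0.843, 0.538, -0.0, -0.0]
ft_force: [-1.0, -0.1, 0.6]
gripper_width: 0.0493
```

View pics/w13.png

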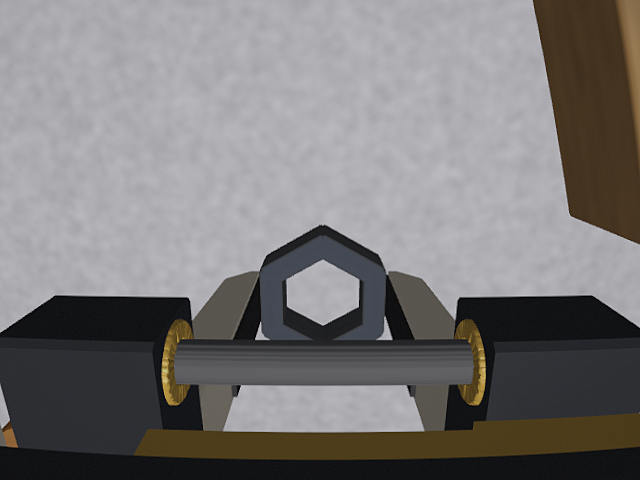

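```bash
python3 - <<'E'
from h import *
s=ctrl.state(); c=cam("wrist",s)
print("outer vertex",shift(p2w(c,(323,235),.018),s),"bore vertex",shift(p2w(c,(323,260),.018),s))
E
python3 -m pendant '[[-1,0,0,-0.01,0],[-1,0,0,-0.03,0],[-1,0,0,-0.06,0],[-1,0,0,-0.09,0],[-1,0,0,-0.12,0],[-1,0,0,-0.12,0],[-1,0,0,-0.12,0]]' 30
python3 - <<'E'
from h import *
s=ctrl.state(); print(shift([.4796,-.0267,.127]),s["eef_pos"],s["ft_force"],s["gripper_width"])
E
```

```text
outer vertex (array([ 0.0262, -0.0005, -0.0108]), np.float64(65.04)) bore vertex (array([ 0.0164, -0.0005, -0.0108]), np.float64(65.04))
clock: 18.5
eef_pos: [0.6371, 0.0157, 0.1279]
tcp_rot: [0.843, 0.537, 0.001, 0.0]
ft_force: [0.5, -0.5, -1.9]
gripper_width: 0.0484
(array([-0.1049, -0.1249,  0.0007]), np.float64(65.02)) [0.6371231  0.01566513 0.12791052] [ 0.47407949 -0.51880361 -1.87487627] 0.048353672982320545
```

```bash
python3 -m pendant '[[-1,-0.02,-0.024,0,0],[-1,-0.045,-0.055,0,0],[-1,-0.07,-0.085,0,0],[-1,-0.09,-0.109,0,0],[-1,-0.1035,-0.125,0,0],[-1,-0.1035,-0.125,0,0],[-1,-0.1035,-0.125,0,0],[-1,-0.1035,-0.125,0,0]]' 30
python3 - <<'E'
from h import *
s=ctrl.state(); im=ctrl.read_camera("wrist"); cv2.imwrite("pics/w14.png",im);cv2.imwrite("pics/s14.png",ctrl.read_camera("side")[180:330,300:460].repeat(4,0).repeat(4,1))
print(s["eef_pos"],shift([.4796,-.0267,.127],s))
c=cam("wrist",s);t=np.linspace(0,6.283,12,endpoint=False)
print(w2p(c,np.c_[.4796+.045*np.cos(t),-.0267+.045*np.sin(t),.02+0*t]).round(0).tolist(), w2p(c,[.4796,-.0267,.078]))
E
```

```text
clock: 19.3
eef_pos: [0.4808, -0.0248, 0.1267]
tcp_rot: [0.843, 0.538, 0.0, -0.0]
ft_force: [0.2, 0.7, -1.0]
gripper_width: 0.0488
[ 0.48081962 -0.02480163  0.12670057] (array([-0.0022, -0.0003, -0.0003]), np.float64(65.05))
[[387.0, 202.0], [364.0, 174.0], [330.0, 162.0], [294.0, 168.0], [266.0, 192.0], [255.0, 225.0], [262.0, 258.0], [285.0, 284.0], [318.0, 295.0], [352.0, 289.0], [379.0, 268.0], [392.0, 237.0]] [[323.61352627 258.2990828 ]]
```

View pics/w14.png

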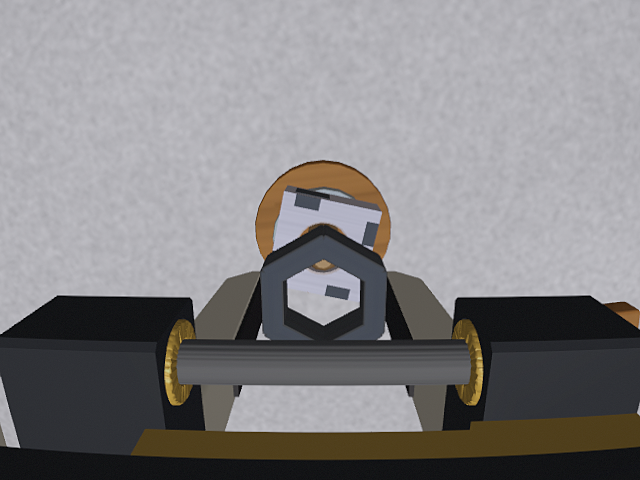

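View pics/s14.png

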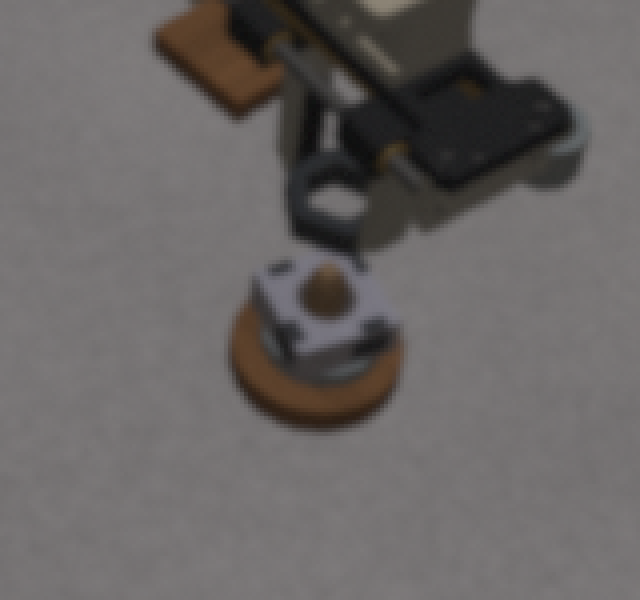

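```bash
python3 -m pendant '[[-1,-0.001,0,0,0],[-1,-0.001,0,0.015,0],[-1,-0.001,0,0.028,0],[-1,-0.001,0,0.038,0],[-1,-0.001,0,0.046,0],[-1,-0.001,0,0.052,0],[-1,-0.001,0,0.057,0],[-1,-0.001,0,0.06,0],[-1,-0.001,0,0.06,0],[-1,-0.001,0,0.06,0]]' 30
python3 - <<'E'
from h import *
s=ctrl.state(); print(s["eef_pos"],s["ft_force"]); im=ctrl.read_camera("wrist"); cv2.imwrite("pics/w15.png",im);cv2.imwrite("pics/s15.png",ctrl.read_camera("side")[180:330,300:460].repeat(4,0).repeat(4,1))
E
```

```text
clock: 20.4
eef_pos: [0.4797, -0.0261, 0.0673]
tcp_rot: [0.843, 0.538, 0.0, 0.0]
ft_force: [-0.4, 0.5, -1.2]
gripper_width: 0.0487
[ 0.4796575  -0.02605728  0.06728787] [-0.36510546  0.46282435 -1.18693853]
```

View pics/w15.png

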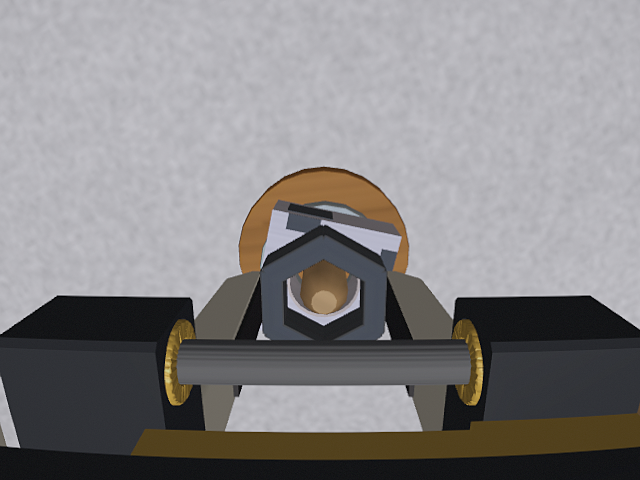

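View pics/s15.png

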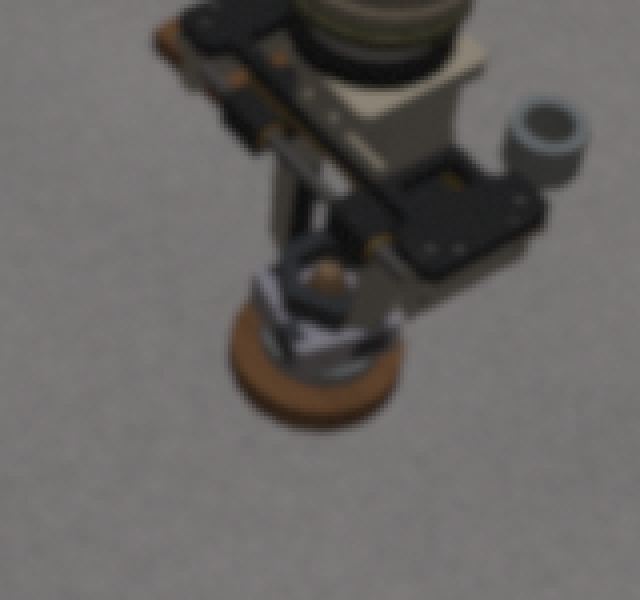

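The dowel tip at (323,300) sits inside the nut's bore, and there is no contact force yet. I'll lower the last few millimetres until it touches.

```bash
python3 -m pendant '[[-1,0,0,0.002,0],[-1,0,0,0.0035,0],[-1,0,0,0.0035,0],[-1,0,0,0.0035,0]]' 30; python3 -m pendant '[[-1,0,0,0.0008,0],[-1,0,0,0.0008,0],[-1,0,0,0.0008,0]]' 30
```

```text
clock: 20.9
eef_pos: [0.4795, -0.0261, 0.0635]
tcp_rot: [0.843, 0.538, -0.0, -0.0]
ft_force: [-0.7, -0.7, -2.0]
gripper_width: 0.0488
clock: 21.2
eef_pos: [0.4796, -0.0261, 0.0631]
tcp_rot: [0.843, 0.538, 0.0, 0.0]
ft_force: [-0.7, -0.8, 5.5]
gripper_width: 0.0493
```

Contact at 5.5 N and at the expected height. Now I'll release.

```bash
python3 -m pendant '[[0.15,0,0,0,0],[0.25,0,0,0,0],[0.6,0,0,0,0],[0.7,0,0,0,0],[0.7,0,0,-0.01,0],[0.8,0,0,-0.05,0],[1,0,0,-0.07,0],[1,0,0,-0.07,0],[1,0,0,-0.07,0]]' 30
python3 - <<'E'
from h import *
s=ctrl.state(); im=ctrl.read_camera("wrist"); cv2.imwrite("pics/w16.png",im);cv2.imwrite("pics/s16.png",ctrl.read_camera("side")[180:330,300:460].repeat(4,0).repeat(4,1))
print(s["eef_pos"],shift([.4372,-.222,.145],s),s["joint_positions"].round(2))
E
```

```text
clock: 22.1
eef_pos: [0.4797, -0.0264, 0.1333]
tcp_rot: [0.843, 0.537, 0.0, 0.0]
ft_force: [-0.3, -0.8, -0.7]
gripper_width: 0.0929
[ 0.47967195 -0.02643204  0.13331782] (array([-0.1952,  0.0442, -0.0117]), np.float64(65.0)) [ 0.25  0.47 -0.42  2.21  0.38  0.52 -0.91]
```

View pics/w16.png

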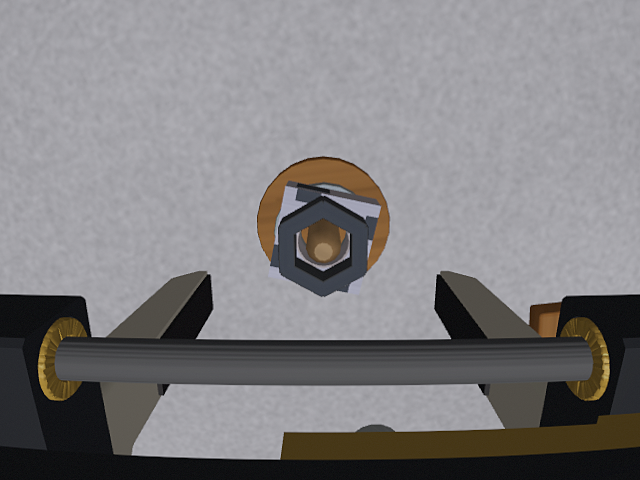

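View pics/s16.png

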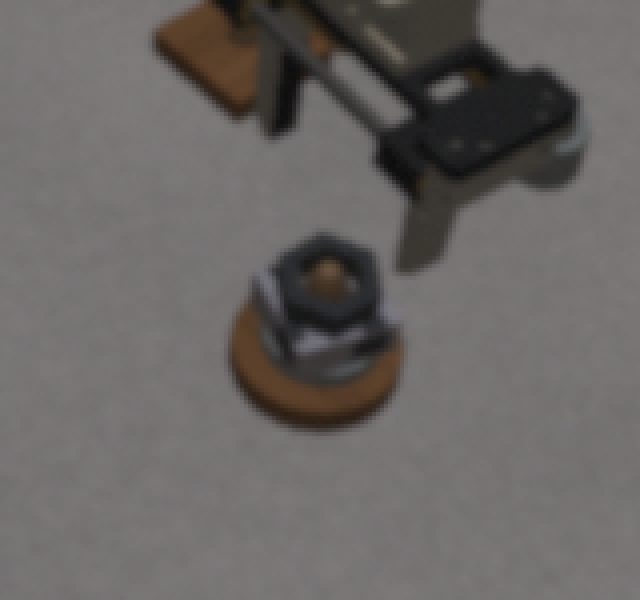

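The nut lies flat on the block with the dowel tip visible in its bore at (323,251). Next is the collar.

```bash
python3 -m pendant '[[1,-0.045,0.01,-0.012,0],[1,-0.09,0.02,-0.012,0],[1,-0.135,0.03,-0.012,0],[1,-0.175,0.04,-0.012,0],[1,-0.195,0.044,-0.012,0],[1,-0.195,0.044,-0.012,0],[1,-0.195,0.044,-0.012,0],[1,-0.195,0.044,-0.012,0]]' 30
python3 - <<'E'
from h import *
s=ctrl.state(); im=ctrl.read_camera("wrist"); cv2.imwrite("pics/w17.png",im)
c=cam("wrist",s);print(s["eef_pos"],w2p(c,[.4372,-.222,.032]))
E
```

```text
clock: 23.0
eef_pos: [0.4374, -0.2199, 0.1444]
tcp_rot: [0.843, 0.538, 0.0, -0.001]
ft_force: [0.4, -0.1, 0.3]
gripper_width: 0.0929
[ 0.43742257 -0.21994608  0.14440789] [[325.22674389 228.3163781 ]]
```

View pics/w17.png

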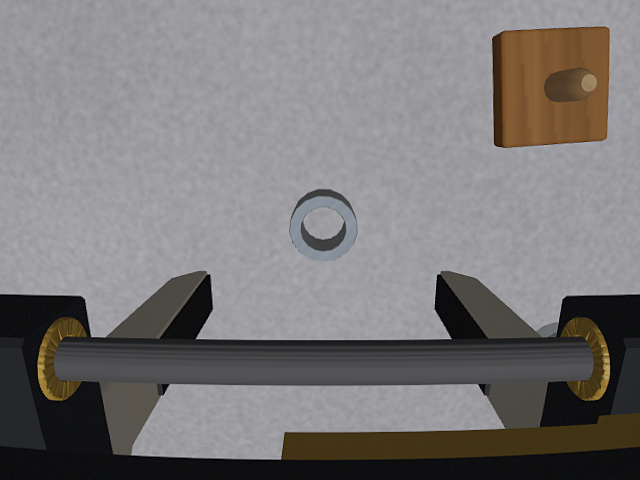

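```bash
python3 - <<'E'
from h import *
s=ctrl.state(); c=cam("wrist",s); P=p2w(c,(323.5,228),.032); print(P,shift([P[0],P[1],.007],s))
# short post from this view: tip (588,83)
print(p2w(c,(588,83),.056),[p2w(c,q,.02) for q in ((503,31),(609,27),(607,136),(506,146))])
print(np.mean([p2w(c,q,.02) for q in ((503,31),(609,27),(607,136),(506,146))],0))
E
```

```text
[ 0.43632971 -0.22130578  0.032     ] (array([-0.0019, -0.0004,  0.1375]), np.float64(65.18))
[ 0.61616926 -0.20141744  0.056     ] [array([ 0.59452832, -0.15397252,  0.02      ]), array([ 0.66324553, -0.17895312,  0.02      ]), array([ 0.63952251, -0.24656546,  0.02      ]), array([ 0.57072928, -0.22389647,  0.02      ])]
[ 0.61700641 -0.20084689  0.02      ]
```

```bash
python3 -m pendant '[[1,-0.002,0,0.05,0],[1,-0.002,0,0.09,0],[1,-0.002,0,0.12,0],[1,-0.002,0,0.132,0],[1,-0.002,0,0.137,0],[1,-0.002,0,0.137,0],[0,-0.002,0,0.137,0],[-1,-0.002,0,0.137,0],[-1,-0.002,0,0.137,0],[-1,-0.002,0,0.137,0],[-1,-0.002,0,0.137,0],[-1,-0.002,0,0.137,0],[-1,-0.002,0,0.137,0]]' 30
python3 - <<'E'
from h import *
s=ctrl.state(); im=ctrl.read_camera("wrist"); cv2.imwrite("pics/w18.png",im)
E
```

```text
clock: 24.35
eef_pos: [0.4362, -0.2233, 0.0079]
tcp_rot: [0.843, 0.538, -0.0, -0.0]
ft_force: [-1.1, -0.8, 2.6]
gripper_width: 0.0451
```

View pics/w18.png

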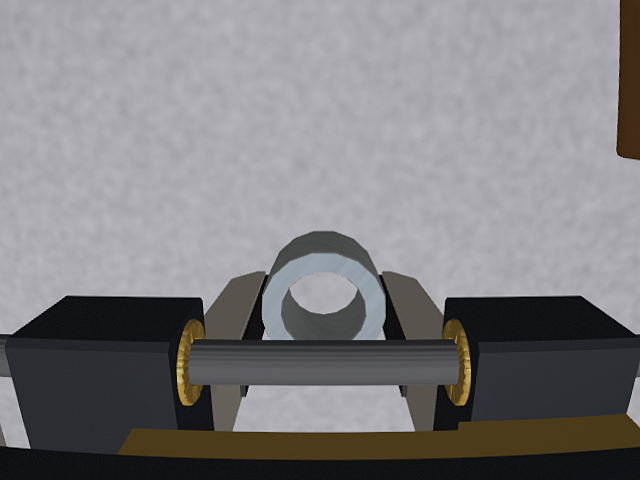

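```bash
python3 - <<'E'
from h import *
s=ctrl.state(); c=cam("wrist",s)
print("outer",shift(p2w(c,(323.5,252),.032),s),"bore",shift(p2w(c,(323.5,271.5),.032),s))
E
python3 -m pendant '[[-1,0,0,-0.01,0],[-1,0,0,-0.03,0],[-1,0,0,-0.06,0],[-1,0,0,-0.09,0],[-1,0,0,-0.1,0],[-1,0,0,-0.1,0],[-1,0,0,-0.1,0]]' 30
python3 - <<'E'
from h import *
s=ctrl.state(); print(shift([.6168,-.2014,.107]),s["eef_pos"],s["ft_force"],s["gripper_width"])
E
```

```text
outer (array([ 0.0237, -0.0003, -0.0241]), np.float64(65.03)) bore (array([ 0.0166, -0.0003, -0.0241]), np.float64(65.03))
clock: 25.1
eef_pos: [0.4358, -0.2234, 0.1073]
tcp_rot: [0.843, 0.537, -0.0, -0.0]
ft_force: [0.5, -0.1, -3.3]
gripper_width: 0.0445
(array([0.0964, 0.1547, 0.0002]), np.float64(65.01)) [ 0.43584157 -0.22343035  0.10728894] [ 0.50912695 -0.09516377 -3.26079269] 0.04454390095782636
```

```bash
python3 -m pendant '[[-1,0.016,0.025,0,0],[-1,0.035,0.056,0,0],[-1,0.055,0.088,0,0],[-1,0.075,0.12,0,0],[-1,0.09,0.145,0,0],[-1,0.0955,0.1545,0,0],[-1,0.0955,0.1545,0,0],[-1,0.0955,0.1545,0,0],[-1,0.0955,0.1545,0,0]]' 30
python3 - <<'E'
from h import *
s=ctrl.state(); im=ctrl.read_camera("wrist"); cv2.imwrite("pics/w19.png",im);cv2.imwrite("pics/s19.png",ctrl.read_camera("side")[100:250,280:440].repeat(4,0).repeat(4,1))
print(s["eef_pos"],shift([.6168,-.2014,.107],s))
c=cam("wrist",s);print(w2p(c,[[.6168,-.2014,.056],[.6168,-.2014,.02]]), s["clock"])
E
```

```text
clock: 26.0
eef_pos: [0.6147, -0.2024, 0.1072]
tcp_rot: [0.843, 0.537, -0.001, -0.0]
ft_force: [0.1, -0.3, -2.4]
gripper_width: 0.0448
[ 0.61473498 -0.20241204  0.10723685] (array([0.0018, 0.0014, 0.0002]), np.float64(65.01))
[[327.10570747 249.35375855]
 [326.77243371 232.0910506 ]] 26.0
```

View pics/w19.png

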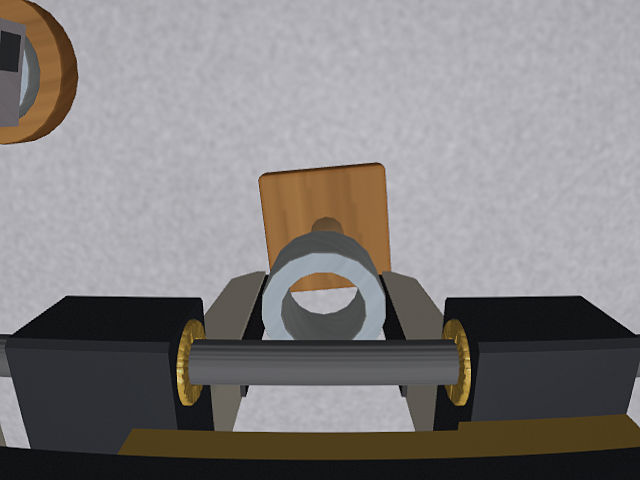

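View pics/s19.png

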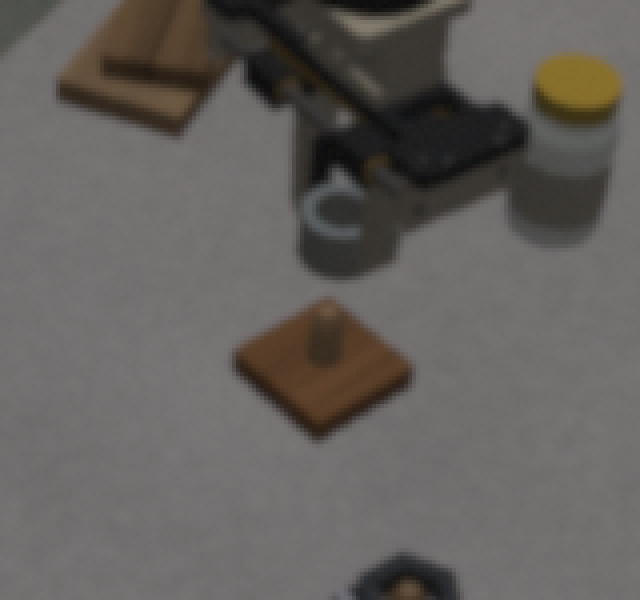

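The far edge of the dowel base, at (327,217), matches the prediction for the post. I'll correct by under 2 mm and lower the collar.

```bash
python3 -m pendant '[[-1,0.001,0.0014,0,0],[-1,0.001,0.0014,0.015,0],[-1,0.001,0.0014,0.03,0],[-1,0.001,0.0014,0.04,0],[-1,0.001,0.0014,0.05,0],[-1,0.001,0.0014,0.06,0],[-1,0.001,0.0014,0.068,0],[-1,0.001,0.0014,0.074,0],[-1,0.001,0.0014,0.075,0],[-1,0.001,0.0014,0.075,0]]' 30
python3 - <<'E'
from h import *
s=ctrl.state(); print(s["eef_pos"],s["ft_force"]); im=ctrl.read_camera("wrist"); cv2.imwrite("pics/w20.png",im);cv2.imwrite("pics/s20.png",ctrl.read_camera("side")[100:250,280:440].repeat(4,0).repeat(4,1))
E
```

```text
clock: 27.1
eef_pos: [0.6184, -0.2015, 0.0328]
tcp_rot: [0.843, 0.538, -0.0, -0.0]
ft_force: [-0.5, -0.1, -3.2]
gripper_width: 0.0446
[ 0.6184267  -0.20149255  0.03277256] [-0.53066405 -0.08419824 -3.21008841]
```

View pics/w20.png

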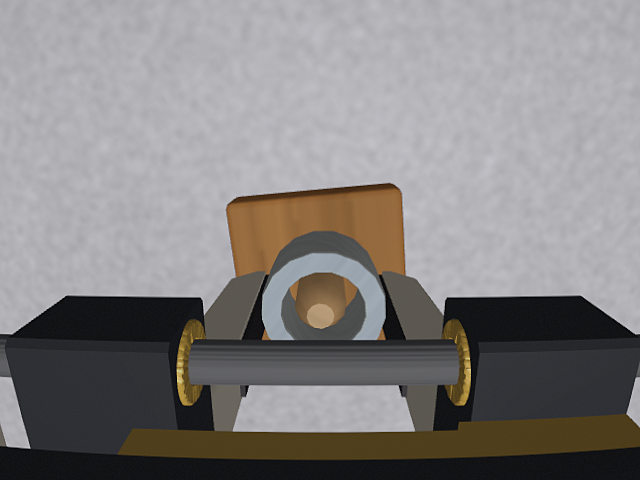

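View pics/s20.png

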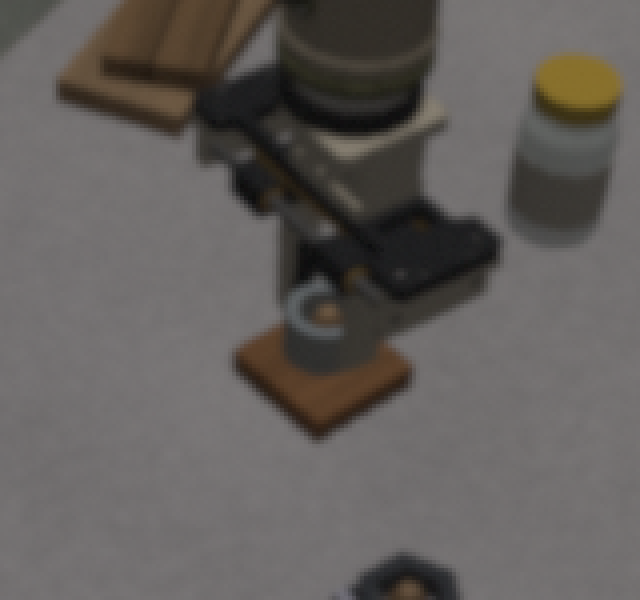

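The collar is around the dowel, whose tip shows in the bore at (320,316). Down to contact.

```bash
python3 -m pendant '[[-1,0,-0.001,0.002,0],[-1,0,-0.001,0.004,0],[-1,0,-0.001,0.0045,0],[-1,0,-0.001,0.0045,0],[-1,0,-0.001,0.0045,0]]' 30; python3 -m pendant '[[-1,0,0,0.0005,0],[-1,0,0,0.0005,0],[-1,0,0,0.0005,0]]' 30
```

```text
clock: 27.7
eef_pos: [0.6175, -0.2011, 0.0283]
tcp_rot: [0.843, 0.538, -0.0, 0.0]
ft_force: [0.2, 0.9, -2.2]
gripper_width: 0.0448
clock: 28.0
eef_pos: [0.6176, -0.2012, 0.028]
tcp_rot: [0.843, 0.538, 0.0, 0.0]
ft_force: [-1.3, -0.1, 0.4]
gripper_width: 0.0446
```

```bash
python3 -m pendant '[[-1,0,0,0.0005,0],[-1,0,0,0.0005,0],[-1,0,0,0.0005,0]]' 30
```

```text
clock: 28.3
eef_pos: [0.6176, -0.2012, 0.028]
tcp_rot: [0.843, 0.538, 0.0, 0.0]
ft_force: [-1.8, -0.1, 5.2]
gripper_width: 0.0443
```

Seated at 5 N contact. I'll release, retreat up and look at everything.

```bash
python3 -m pendant '[[0.05,0,0,0,0],[0.15,0,0,0,0],[0.5,0,0,0,0],[0.6,0,0,0,0],[0.6,0,0,-0.01,0],[0.8,0,0,-0.05,0],[1,0,0,-0.1,0],[1,0,0,-0.12,0],[1,0,0,-0.12,0],[1,0,0,-0.12,0]]' 30
python3 - <<'E'
from h import *
s=ctrl.state(); im=ctrl.read_camera("wrist"); cv2.imwrite("pics/w21.png",im);sd=ctrl.read_camera("side");cv2.imwrite("pics/s21.png",cv2.resize(sd[100:310,250:460],None,fx=2.8,fy=2.8,interpolation=cv2.INTER_CUBIC))
cv2.imwrite("pics/t21.png",ctrl.read_camera("top"))
E
```

```text
clock: 29.3
eef_pos: [0.6174, -0.2014, 0.1479]
tcp_rot: [0.843, 0.537, 0.0, 0.0]
ft_force: [-1.6, 0.3, -0.1]
gripper_width: 0.0932
```

View pics/w21.png

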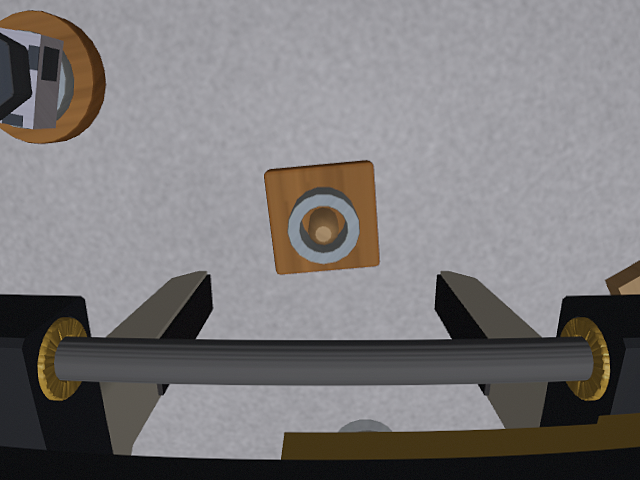

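View pics/s21.png

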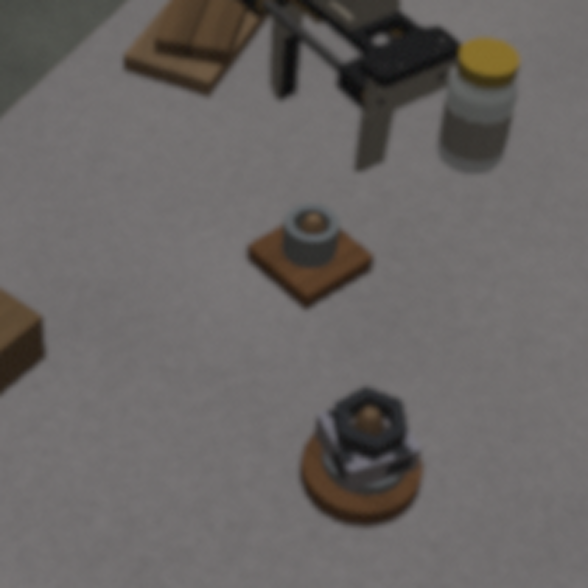

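View pics/t21.png

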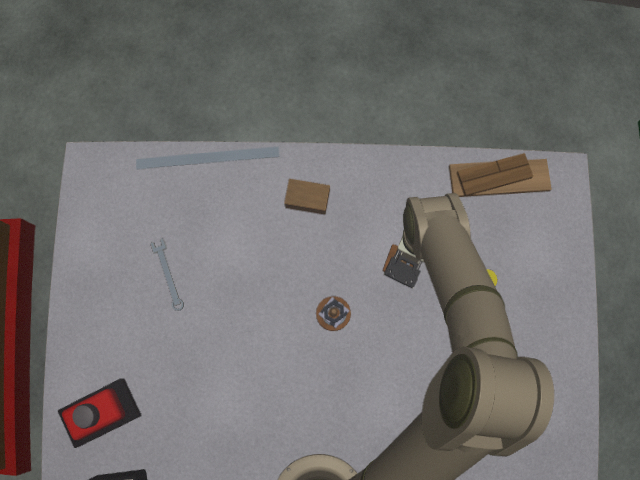

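Everything is seated: the collar on the short post at (323,229) in the wrist view, and the stack on the tall post. The spanner (168,275), carton (307,196) and jar cap (side view, 424,121) are where they were at the start. Handing in.

```bash
python3 -m pendant '[[1,0,0,0,0],[1,0,0,0,0],[1,0,0,0,0]]'; python3 -c "
from cell import ctrl
print(ctrl.close_job())"
```

```text
clock: 29.75
eef_pos: [0.6173, -0.201, 0.1467]
tcp_rot: [0.843, 0.538, -0.0, -0.0]
ft_force: [-0.3, 0.0, -0.2]
gripper_width: 0.0929
the job is handed in; nothing more can be done
None
```

The job is done and handed in at 29.75 s. The flange, then the cutter block, then the hex nut are on the taller post, and the collar is alone on the shorter post. I lowered each piece until it touched and only then opened the jaws.

- **Final pictures:** the last wrist and side views show all four pieces lying flat with the dowels through their bores. The spanner, jar and carton are at the same pixel positions as at the start. The gripper was open, about 90 mm above the collar, touching nothing.
- **Harder press on the block:** while seating the block I pressed harder than intended, about 25 N at the wrist, then backed off before letting go. The other three contacts were about 3 to 6 N.
- **Measurement spread:** the top and wrist cameras put the tall post 1 to 4 mm apart. I used a mean of about (0.4796, -0.0266), and the wrist view before each of the later two lowerings onto it agreed with that to about 1 to 2 mm.

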